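Press a connector's retainer home with the pedal press

TASK

Seat the white retainer of the large black connector with the bench press: set the connector, retainer up, into the pocket of the press's slide and let go, then push the slide in until it is fully home under the ram. Only then press the foot pedal right down to its stop, hold it there a moment so that the ram pushes the retainer flush, and let the pedal come fully up again. Leave the finished connector under the ram and everything else on the bench where it is.

Things in the scene. Friction and masses are not known exactly. Their poses are not given: they have to be found in the camera images.
- connector: The large loose black plastic connector housing: a block 70 (x) by 36 (y) by 30 (z) mm, 65 to 110 g, upright on the bench, a white retainer grille (54 x 22 mm) in its top. Origin: centre of its underside; z up. Grip it across its 36 mm sides (closing along its y), fingertips 10 to 20 mm above its underside. It fits the pocket either way round (half a turn is the same).
- retainer (a joint): How far the white retainer grille has been pushed down into the connector, m. 0 at the start: its top stands 6 mm proud of the housing (36 mm above the connector's underside). 0.006: flush. It stays where it is pushed; moving it takes about 8 N. Only the press should push it.
- press: Pneumatic bench press, fixed for the episode. Origin on the bench, under the ram, where the nest is when home. x: the way the slide goes home (away from the robot at yaw 0). Two pillars 25 mm thick at y = +-86 mm carry a top plate (x +-40, y +-110 mm, underside 190 mm above the bench) and a cylinder up to 282 mm. A rail bed 100 mm wide and 30 mm high reaches forward to x = -240 mm.
- nest (a point): Centre of the floor of the slide's pocket, where the centre of the connector's underside belongs, 40 mm above the bench; axes as the press's; moves with the slide. The pocket is 75 (x) by 41 (y) mm, about 2.5 mm play each side, formed by four steel L-shaped corner locators 10 mm high; between them the long sides are open over 61 mm, for fingers.
- slide (a joint): Travel of the press's slide along the nest's x axis, m: 0 = pulled fully out towards the robot, 0.15 = fully home against its rear stop under the ram. Starts between 0 and 0.04. It stays where it is left; about 3 N of friction.
- slide_handle (a point): Middle of the pull bar of the slide: a level steel bar 12 mm thick, 64 mm long along the nest's y, 85 mm before the nest centre, its axis 52 mm above the bench, with 18 mm of air between it and the slide's front plate. Moves with the slide. Push its front side (towards the nest's +x) to send the slide home.
- ram (a joint): Stroke of the press's ram, m: 0 = up (its 50 x 18 mm white tool 96 mm above the bench, 20 mm over the retainer), 0.026 = at its lower stop, level with the top of the housing. It follows the pedal, in proportion.
- pedal (a joint): Angle of the foot pedal, rad: 0 = up (its rest), 0.28 = down at its stop, where the retainer is flush. Spring-return; at the toe point it takes about 6 N to start, 10 N at the bottom, plus about 6 N while the ram pushes the retainer in. A force of about 12 N more on the stop does no harm.
- pedal_base: Foot valve standing on the bench left or right of the press, fixed for the episode: grey base 190 (x) by 100 (y) mm, origin under its centre. Its ribbed black tread is hinged at the far end (x = 75 mm, 36 mm above the bench, axis along y) and slopes up towards the robot (-x); toe end at x = -80 mm.
- pedal_toe (a point): The point to press: on top of the pedal's tread (78 mm wide), mid width, 130 mm from the hinge, 30 mm short of the toe end. Pedal up, it is 86 mm above the bench; at the stop 51 mm, having moved 9 mm towards the toe (-x of the pedal base). Moves with the pedal. Pressing straight down with the closed fingertips works.
- parts_bin: Blue stacking bin, 160 x 100 x 75 mm, origin under its centre. Leave alone.
- carton: Cardboard box 130 x 100 x 80 mm, origin under its centre. Leave alone.
- tape: Roll of black tape lying flat, 72 mm across, 19 mm high, origin under its centre. Leave alone.
- spool: Empty black spool standing on end, 64 mm across, 46 mm high, origin under its centre. Leave alone.
- small_connector: Small black connector without retainer, 42 x 24 x 24 mm, origin under its centre. Leave alone.
- screwdriver: Screwdriver, 190 mm long, lying on the bench, origin under its middle. Leave alone.
- crimper: Hand crimping pliers lying flat, about 190 x 100 x 22 mm, origin under the pivot. Leave alone.
- marker: Marker pen, 100 mm long, 13 mm thick, lying on the bench, origin under its middle. Leave alone.
There are look-alikes about, which are no part of the job. What is shaped like the connector but green or orange is not meant.

How it is judged:
By the outcome, as a careful person would: the job done as asked, in the order asked, and still so for the second after the job is handed in, with the robot touching nothing.
It also fails if it takes over 64 s, if anything falls off the work surface, if the arm or the gripper's body presses on something with over 40 N, if the wrist force passes 120 N, or if a joint passes its speed limit or range.

ROBOT

A 7-joint arm with a two-finger parallel gripper is mounted at the origin on the work surface. World frame = base frame: x ahead of the robot, y to its left, z up, the work surface at z = 0. Lengths are in m, angles in rad, forces in N, time in s.
With the tool pointing down it reaches from about 0.425 to 0.825 m from the base axis. Payload 3.6 kg.
Tool frame: the origin (TCP) lies midway between the tips of the shut fingers; the grasp point (between the pads) lies ctrl.grip_depth behind it (ctrl.grip_depth is the distance from the TCP to the grasp point, in m); z points along the fingers, y is the line along which they close (so a half turn about z gives the same grasp; the last joint's range is limited). The gripper opens to 93 mm and grips with 3 to 60 N. Pads are 15 mm wide; open, the fingers measure 128 mm over their backs; the gripper's body (75 mm by 188 mm) begins 65 mm behind the grasp point.
Start: joints at [1.085, 0.615, -0.013, 1.423, 0.008, 1.103, -0.04], TCP at [0.288, -0.582, 0.219] pointing down, gripper open.
Joint ranges: [-3.12, 3.12], [-0.3, 2.06], [-1.34, 1.32], [0.26, 2.42], [-1.36, 4.5], [0.01, 1.98], [-2.84, 2.84]. Speed limits (rad/s): [2.79, 2.79, 3.14, 3.14, 3.14, 3.14, 3.14].

INTERFACE

Orientations are given as a rotation vector (axis times angle).
In Python, from rig import readout, viewer, sign_off, ctrl gives the robot as it stands.
- The arm moves only by the tool apply_moves, never from a script. Its argument "plan" is a list of rows, each a list of 2 entries, a list of its own where there are three numbers: the shift along the tool's x, y, z in cm, then the turn, a rotation vector about the tool's x, y, z in rad. In form: [[[x, y, z], [ax, ay, az]], ...]. A call has 1 to 10 rows; each row is the pose to reach, as a shift and turn from the pose commanded when the call began, along the tool's axes at that moment; what a row does not reach only later rows make up. A row lasts 1/12 s, in which the tool goes at most 41.7 mm and 7.16 degrees, less where a joint would pass 70% of its speed; a pose out of reach is approached as far as the arm can. A call with a gripper value outside its range is refused whole. "grip" is the opening, from -1 (shut) to 1 (fully open), so that 0 is half open, set as the call begins (left out, the last holds). The fingers move at their own pace and stop on an object; the grip force is fixed at half the most. Time passes only in rows, so rows that repeat a pose let the fingers close. It gives the time, the measured TCP pose, the force, the opening and the grip force at its end, in the units of the state.
- readout.sense(): the state, without advancing time (a new reading comes with each control period).
- viewer.grab_frame(name): name is "scene" or "top"; returns a dict with "img" (400x640x3 uint8, blue, green, red), "intrinsics" (3x3 intrinsics, pixels), "cam_to_world" (4x4, takes a point from camera to world coordinates). Camera axes: x right, y up, looking along -z (the intrinsics and any distortion apply to the point x, -y, -z); pixel columns grow to the right and rows downward; lengths in m; the calibration is good to about 2 mm. A picture is of the moment at which its call begins. There is no depth.
- sign_off(): hands the job in; it is judged then, once.
The state is a dict: "t": time; "q": joint angles; "joint_vel": joint speeds; "joint_efforts": joint torques, N m; "tool_pos": TCP position; "ee_rot": TCP orientation; "wrist_force": force on the tool from outside, world axes, zero at the start; "moment": the same for the moment, N m; "grip_width": finger opening in m; "finger_force": force on a finger pad.
Only numpy, scipy, OpenCV 4.12 (cv2) and the standard library are available. Lean on these libraries where they do the work, as an engineer would, in place of code of your own. Each camera call takes 0.05 s, during which the arm holds its last target. There are 200 camera calls.

## Working session

There is one attempt and no reset: what is moved stays moved. The work goes in short steps, Python scripts to look and compute and a tool call to move; the robot and the scene stay as the last step left them, time stands still between calls to the robot, and variables do not carry over. Pictures are saved under pics/ and viewed, at most 10 in all, crops included, and the job is handed in when it is done.

Besides the shell and the picture viewer there is one more tool, called after ">>>" by a JSON object that holds its "op" and its "data". apply_moves: Moves the arm, as the interface text tells. Its arguments: {"type":"object","properties":{"plan":{"type":"array","items":{"type":"array"}},"grip":{"type":"number"}},"required":["plan"]}

```bash
mkdir -p pics; ls; python3 - <<'E'
from rig import readout, viewer, ctrl
import cv2,json,numpy as np
s=readout.sense(); print(s); print(ctrl.grip_depth, [a for a in dir(ctrl) if a[0]!='_'])
for n in("scene","top"):
    f=viewer.grab_frame(n); cv2.imwrite(f"pics/{n}0.png",f["img"]); print(n,np.array(f["intrinsics"]).tolist(),np.round(f["cam_to_world"],4).tolist(),[k for k in f])
E
```

```text
pics
{'t': 0.0, 'q': array([ 1.08451115,  0.61594677, -0.01258018,  1.42490286,  0.00812165,
        1.1034154 , -0.0403762 ]), 'joint_vel': array([-3.22741070e-04, -1.28697862e-03,  4.04766319e-04,  1.29770301e-05,
        5.49335734e-04, -4.72102003e-04, -2.03767059e-03]), 'joint_efforts': array([ 3.52587404e-04, -4.58928752e+01,  2.08882685e-01, -1.65741545e+01,
       -6.12140866e-02,  2.06704665e-02,  2.23746774e-04]), 'tool_pos': array([ 0.28806843, -0.58178324,  0.21746212]), 'ee_rot': array([-3.05644772e+00, -7.15414412e-01,  1.05810674e-03]), 'wrist_force': array([-0.68439215, -0.6415745 ,  0.38690977]), 'moment': array([ 0.02098402,  0.02222971, -0.05195025]), 'finger_force': 0.0, 'grip_width': 0.0932146643064235}
0.0188 ['MotionError', 'grip_depth']
scene [[387.0061924147886, 0.0, 322.1448689368304], [0.0, 387.0061924147886, 198.08152897336493], [0.0, 0.0, 1.0]] [[0.3097, -0.545, 0.7791, 1.4109], [0.9508, 0.1772, -0.2541, -0.2608], [0.0004, 0.8195, 0.5731, 0.7291], [0.0, 0.0, 0.0, 1.0]] ['img', 'intrinsics', 'cam_to_world']
top [[502.60366869862895, 0.0, 318.8600161733351], [0.0, 502.60366869862895, 195.53667866758394], [0.0, 0.0, 1.0]] [[-0.0162, 0.9909, -0.1339, 0.336], [-0.9998, -0.0176, -0.0096, 0.0024], [-0.0119, 0.1337, 0.9909, 1.5822], [0.0, 0.0, 0.0, 1.0]] ['img', 'intrinsics', 'cam_to_world']
```

View pics/scene0.png

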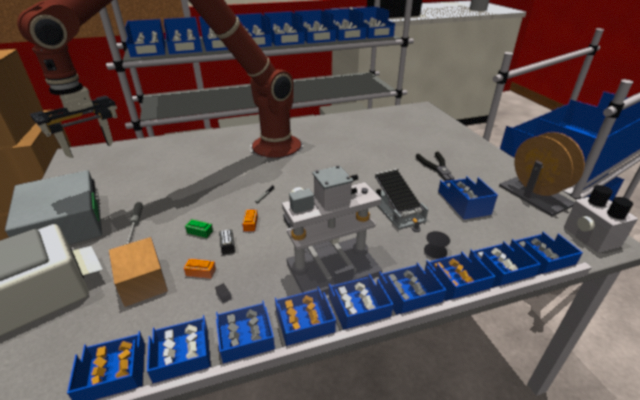

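View pics/top0.png

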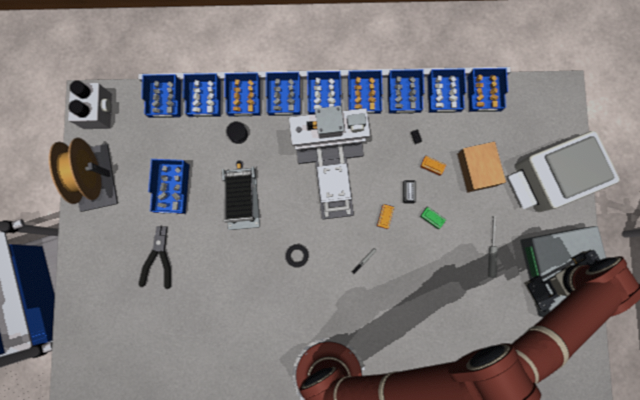

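The scene view shows the press at (335,220), the pedal at (400,195) and the black/white connector at (227,240). 

In the top view, these could be taken for the connector:
- black block with white grille at (409,191)
- green one at (433,217)
- orange ones at (385,216) and (432,165)
- small black connector at (416,136)

I choose (409,191) and will check it in a close crop, together with the slide.

```bash
python3 - <<'E'
import cv2,numpy as np
t=cv2.imread("pics/top0.png"); s=cv2.imread("pics/scene0.png")
def c(i,x,y,w,h,k): return cv2.resize(i[y:y+h,x:x+w],None,fx=k,fy=k,interpolation=cv2.INTER_CUBIC)
a=c(t,390,171,40,40,7); b=c(s,207,220,40,40,7)
p=c(t,285,100,93,120,4.67)[:560]
l=np.vstack([a,b]); im=np.hstack([l,cv2.resize(p,(434,560))]); cv2.imwrite("pics/crop1.png",im); print(im.shape)
E
```

```text
(560, 714, 3)
```

View pics/crop1.png

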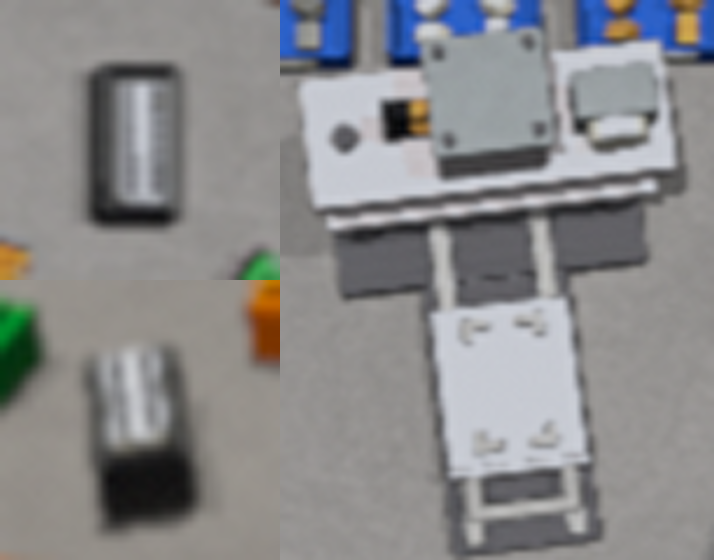

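The crop confirms it: black housing, white retainer on top, standing upright. The slide shows four locators at crop pixels (475,328), (530,322), (490,440) and (545,433), the pull bar near (522,510) and the rail front corners at (450,552) and (600,537). Next I turn these into positions.

```bash
cat > h.py <<'E'
import cv2,numpy as np
from rig import readout, viewer, ctrl
from scipy.spatial.transform import Rotation as R
def ray(f,u,v,z):
    K=np.array(f["intrinsics"]);M=np.array(f["cam_to_world"])
    d=M[:3,:3]@np.array([(u-K[0,2])/K[0,0],-(v-K[1,2])/K[1,1],-1]);o=M[:3,3]
    return (o+d*(z-o[2])/d[2])
def proj(f,P):
    K=np.array(f["intrinsics"]);M=np.array(f["cam_to_world"])
    p=(np.atleast_2d(P)-M[:3,3])@M[:3,:3]
    return np.c_[K[0,2]+K[0,0]*p[:,0]/-p[:,2],K[1,2]-K[1,1]*p[:,1]/-p[:,2]]
def box(f,P): # world min-area rect of pixel set
    return cv2.minAreaRect((np.array(P)[:,:2]*1000).astype(np.float32))
E
python3 - <<'E'
from h import *
f=viewer.grab_frame("top"); g=viewer.grab_frame("scene")
# retainer
for n,F,(x,y,w,h) in(("top",f,(400,178,20,28)),("scene",g,(217,226,20,22))):
    k=8; c=cv2.resize(cv2.cvtColor(F["img"][y:y+h,x:x+w],cv2.COLOR_BGR2GRAY),None,fx=k,fy=k,interpolation=cv2.INTER_CUBIC)
    if n=="top": # also whole dark+white housing not used
        pass
    for th in (130,150,170):
        m=(c>th).astype(np.uint8); nl,l,st,ce=cv2.connectedComponentsWithStats(m)
        # component nearest centre, not border
        best=[i for i in range(1,nl) if st[i,0]>0 and st[i,1]>0 and st[i,0]+st[i,2]<w*k and st[i,1]+st[i,3]<h*k]
        best=sorted(best,key=lambda i:-st[i,4])[:1]
        for i in best:
            vv,uu=np.nonzero(l==i); P=[ray(F,x+(a+.5)/k-.5,y+(b+.5)/k-.5,.036) for a,b in zip(uu,vv)]
            r=box(F,P); print(n,th,st[i,4],"rect",np.round(r[0],1),np.round(r[1],1),round(r[2],1),"mean",np.round(np.mean(P,0)*1000,1))
q=lambda u,v,z:np.round(ray(f,285+(u-280+.5)/4.667-.5,100+(v+.5)/4.667-.5,z)*1000,1)[:2]
print("rail",q(450,553,.03),q(601,537,.03))
print("plate",[q(*p,.04) for p in((433,312),(576,297),(450,475),(591,461))])
print("loc",[q(*p,.05) for p in((462,334),(544,322),(475,447),(559,435))])
print("bar",q(484,515,.056),q(566,505,.056))
E
```

```text
top 130 5649 rect [ 554.7 -264.3] [18.9 54.1] 89.0 mean [ 554.6 -263.7   36. ]
top 150 2882 rect [ 554.7 -265.7] [11.6 52.5] 88.7 mean [ 555.9 -265.2   36. ]
top 170 1632 rect [ 554.8 -264.8] [ 6.6 50.2] 87.7 mean [ 558.2 -265.3   36. ]
scene 150 3593 rect [ 555.8 -262.9] [17.  62.7] 88.9 mean [ 553.7 -261.7   36. ]
scene 170 1772 rect [ 557.8 -260.9] [ 6.7 55.1] 88.4 mean [ 558.5 -260.9   36. ]
rail [475.1  11.8] [484.  -88.6]
plate [array([636. ,  20.4]), array([644.4, -75.4]), array([526. ,  10.9]), array([533.7, -82.7])]
loc [array([618.9,   1.3]), array([625.9, -53.3]), array([543.1,  -6. ]), array([550.1, -61.5])]
bar [497.3 -11. ] [502.9 -64.7]
```

```bash
cat >> h.py <<'E'
def go(x,y,z,yaw):
    s=readout.sense(); r=R.from_rotvec(s["ee_rot"])
    T=R.from_matrix(np.array([[np.cos(yaw),np.sin(yaw),0],[np.sin(yaw),-np.cos(yaw),0],[0,0,-1]]))
    print("from",np.round(s["tool_pos"],4),"shift cm",np.round(r.inv().apply(np.array([x,y,z])-s["tool_pos"])*100,2),"turn",np.round((r.inv()*T).as_rotvec(),4),"deg",np.round(np.degrees((r.inv()*T).magnitude()),1),"F",np.round(s["wrist_force"],1),"w",round(s["grip_width"],4),"t",s["t"])
E
python3 - <<'E'
from h import *
go(.555,-.264,.13,-.021)
t=cv2.imread("pics/top0.png"); s=cv2.imread("pics/scene0.png")
a=cv2.resize(t[155:235,210:275],None,fx=7,fy=7,interpolation=cv2.INTER_CUBIC)
cv2.imwrite("pics/crop2.png",a); print(a.shape)
E
```

```text
from [ 0.2883 -0.5821  0.2179] shift cm [ 38.02 -16.65   8.82] turn [-1.600e-03  4.000e-04  4.809e-01] deg 27.6 F [ 0.4 -0.3 -0.4] w 0.0927 t 0.2
(560, 455, 3)
```

View pics/crop2.png

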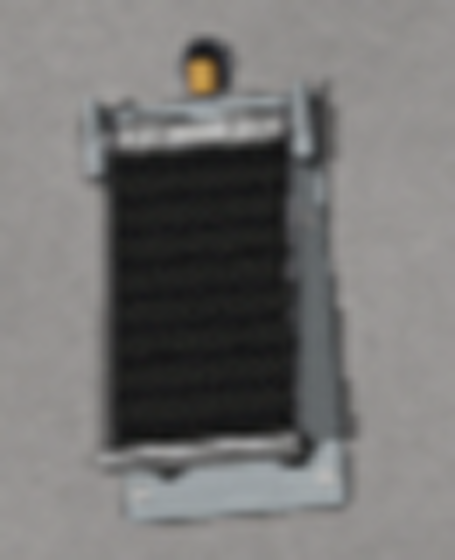

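The crop shows the pedal. Its toe-end corners are at about (105,460) and (305,448), its base front corners at (125,520) and (350,503), and its hinge at the top. I'll start moving to above the connector.

>>> {"op": "apply_moves", "data": {"plan": [[[3.8, -1.7, 0.9], [0, 0, 0.05]], [[7.6, -3.3, 1.8], [0, 0, 0.1]], [[11.4, -5, 2.6], [0, 0, 0.15]], [[15.2, -6.7, 3.5], [0, 0, 0.2]], [[19, -8.3, 4.4], [0, 0, 0.25]], [[22.8, -10, 5.3], [0, 0, 0.3]], [[26.6, -11.7, 6.2], [0, 0, 0.35]], [[30.4, -13.3, 7], [0, 0, 0.4]], [[34.2, -15, 7.9], [0, 0, 0.45]], [[38, -16.6, 8.8], [0, 0, 0.48]]], "grip": 1}}

```text
t: 1.03
tool_pos: [0.5517, -0.2686, 0.1318]
ee_rot: [-3.141, 0.035, 0.0]
wrist_force: [-0.0, -1.0, 0.1]
grip_width: 0.0932
finger_force: 0.0
```

```bash
python3 - <<'E'
from h import *
f=viewer.grab_frame("top")
q=lambda u,v,z:np.round(ray(f,210+(u+.5)/7-.5,155+(v+.5)/7-.5,z)*1000,1)[:2]
print("toe",q(105,460,.097),q(305,448,.097)); print("basefront",[ (q(125,520,z),q(350,503,z)) for z in(0.0,.02,.03)])
print("treadfar",q(110,152,.045),q(287,140,.045)); print("hingebrk",q(88,140,.04),q(318,125,.04))
go(.555,-.264,.014,-.021)
E
```

```text
toe [467.5 297.8] [471.1 212.9]
basefront [(array([448.8, 307.9]), array([454.8, 206.3])), (array([447.4, 304. ]), array([453.2, 203.7])), (array([446.7, 302.1]), array([452.5, 202.4]))]
treadfar [609.2 307.2] [613.2 228.5]
hingebrk [615.7 318.1] [620.7 215.4]
from [ 0.5587 -0.2562  0.1296] shift cm [-0.41  0.9  11.55] turn [-0.0102 -0.0033  0.0135] deg 1.0 F [ 4.9  6.8 -1. ] w 0.0927 t 1.0833
```

>>> {"op": "apply_moves", "data": {"plan": [[[0, 0, 0], [0, 0, 0]], [[0, 0, 0], [0, 0, 0]], [[0, 0, 0], [0, 0, 0]]]}}

```text
t: 1.33
tool_pos: [0.5497, -0.2721, 0.1323]
ee_rot: [3.14, -0.035, -0.001]
wrist_force: [-0.2, -0.7, 0.4]
grip_width: 0.093
finger_force: 0.0
```

```bash
python3 - <<'E'
from h import *
go(.555,-.264,.014,-.021)
E
```

```text
from [ 0.5497 -0.2721  0.1323] shift cm [ 0.52 -0.84 11.83] turn [ 0.0013  0.0008 -0.001 ] deg 0.1 F [-0.2 -0.7  0.4] w 0.093 t 1.3333
```

>>> {"op": "apply_moves", "data": {"plan": [[[0.3, -0.4, 2.5], [0, 0, 0]], [[0.5, -0.85, 5.5], [0, 0, 0]], [[0.5, -0.85, 8], [0, 0, 0]], [[0.5, -0.85, 10], [0, 0, 0]], [[0.5, -0.85, 11], [0, 0, 0]], [[0.5, -0.85, 11.7], [0, 0, 0]], [[0.5, -0.85, 11.7], [0, 0, 0]], [[0.5, -0.85, 11.7], [0, 0, 0]]]}}

```text
t: 2.0
tool_pos: [0.5561, -0.2633, 0.0161]
ee_rot: [3.14, -0.034, 0.002]
wrist_force: [-0.0, 0.5, 0.2]
grip_width: 0.093
finger_force: 0.0
```

>>> {"op": "apply_moves", "data": {"plan": [[[0, 0, 0], [0, 0, 0]], [[0, 0, 0], [0, 0, 0]], [[0, 0, 0], [0, 0, 0]], [[0, 0, 0], [0, 0, 0]], [[0, 0, 0], [0, 0, 0]], [[0, 0, 0], [0, 0, 0]]], "grip": -1}}

```text
t: 2.5
tool_pos: [0.556, -0.262, 0.0154]
ee_rot: [3.141, -0.031, 0.001]
wrist_force: [0.5, -0.2, 0.1]
grip_width: 0.0571
finger_force: 0.0
```

```bash
python3 - <<'E'
from h import *
go(.555,-.264,.12,-.021)
E
```

```text
from [ 0.556  -0.262   0.0154] shift cm [ -0.09   0.2  -10.46] turn [ 0.0001 -0.0003  0.001 ] deg 0.1 F [ 0.5 -0.2  0.1] w 0.0571 t 2.5
```

>>> {"op": "apply_moves", "data": {"plan": [[[0, 0, 0], [0, 0, 0]], [[0, 0, 0], [0, 0, 0]], [[0, 0, 0], [0, 0, 0]], [[0, 0, 0], [0, 0, 0]], [[0, 0, 0], [0, 0, 0]], [[0, 0, 0], [0, 0, 0]]]}}

```text
t: 3.0
tool_pos: [0.5558, -0.2621, 0.0152]
ee_rot: [-3.141, 0.032, 0.0]
wrist_force: [0.2, -0.8, 0.0]
grip_width: 0.0359
finger_force: 30.0
```

>>> {"op": "apply_moves", "data": {"plan": [[[0, 0, -1], [0, 0, 0]], [[0, 0, -3], [0, 0, 0]], [[0, 0, -6], [0, 0, 0]], [[0, 0, -9], [0, 0, 0]], [[0, 0, -11], [0, 0, 0]], [[0, 0, -11], [0, 0, 0]], [[0, 0, -11], [0, 0, 0]], [[0, 0, -11], [0, 0, 0]]]}}

```text
t: 3.67
tool_pos: [0.5549, -0.2615, 0.1243]
ee_rot: [-3.14, 0.032, 0.003]
wrist_force: [0.4, -0.1, -1.9]
grip_width: 0.0359
finger_force: 30.0
```

```bash
python3 - <<'E'
from h import *
go(.5847,-.0303,.125,.0873)
f=viewer.grab_frame("top"); g=viewer.grab_frame("scene")
s=readout.sense()
def c(F,z):
    u,v=proj(F,s["tool_pos"]+[0,0,z])[0]; x,y=int(u)-32,int(v)-40; print(u,v,x,y)
    return cv2.resize(F["img"][y:y+80,x:x+64],None,fx=6,fy=6,interpolation=cv2.INTER_CUBIC)
cv2.imwrite("pics/crop3.png",np.hstack([c(f,.02),c(g,.02)]))
E
```

```text
from [ 0.5549 -0.2615  0.1243] shift cm [  2.52 -23.17  -0.05] turn [-0.0013  0.0021 -0.1074] deg 6.2 F [ 0.4 -0.1 -1.9] w 0.0359 t 3.6667
414.78100177736655 185.54128178225966 382 145
219.48589215637537 203.22139425855417 187 163
```

View pics/crop3.png

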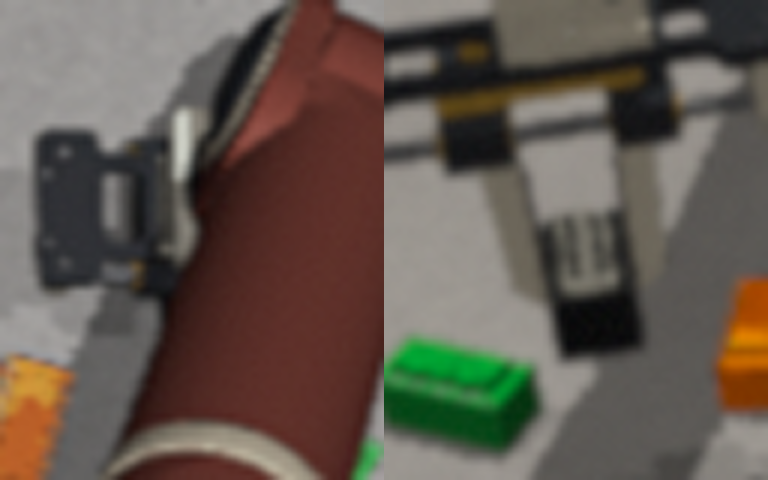

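Grasp is good: opening 35.9 mm at 30 N, retainer up. In the right-hand scene crop, the bottom edge of the connector's far face runs from (560,354) to (641,346). From that I compute the x offset in the hand.

```bash
python3 - <<'E'
from h import *
g=viewer.grab_frame("scene"); s=readout.sense(); zb=s["tool_pos"][2]-.0152
q=lambda u,v,z:np.round(ray(g,187+(u-384+.5)/6-.5,163+(v+.5)/6-.5,z)*1000,1)[:2]
print("bottom edge",q(560,354,zb),q(641,346,zb)," top edge",q(553,300,zb+.03),q(628,291,zb+.03))
c=s["tool_pos"]; print(c)
P=np.array([[.035,.018,0],[.035,-.018,0],[.035,.018,.03],[.035,-.018,.03],[.027,.011,.036],[.027,-.011,.036],[-.027,.011,.036],[-.027,-.011,.036]])+[c[0],c[1],zb]
print(np.round((proj(g,P)+.5-[187,163])*6+[384,0],0).tolist())
E
```

```text
bottom edge [ 582.7 -278.5] [ 587.9 -244.7]  top edge [ 584.6 -276.9] [ 588.  -246.1]
[ 0.55474201 -0.26143888  0.12346235]
[[645.0, 348.0], [560.0, 365.0], [635.0, 293.0], [549.0, 309.0], [614.0, 274.0], [562.0, 283.0], [601.0, 205.0], [550.0, 213.0]]
```

>>> {"op": "apply_moves", "data": {"plan": [[[0.3, -2.3, 0], [0, 0, -0.01]], [[0.6, -5.5, 0], [0, 0, -0.03]], [[0.9, -9, 0], [0, 0, -0.05]], [[1.3, -12.5, 0], [0, 0, -0.06]], [[1.7, -16, 0], [0, 0, -0.08]], [[2.1, -19.3, 0], [0, 0, -0.1]], [[2.4, -22, 0], [0, 0, -0.107]], [[2.5, -23.2, 0], [0, 0, -0.107]], [[2.5, -23.2, 0], [0, 0, -0.107]], [[2.5, -23.2, 0], [0, 0, -0.107]]]}}

```text
t: 4.65
tool_pos: [0.585, -0.0319, 0.1245]
ee_rot: [3.137, 0.136, -0.002]
wrist_force: [0.4, -1.0, -0.2]
grip_width: 0.0357
finger_force: 30.0
```

```bash
python3 - <<'E'
from h import *
go(.5847,-.0303,.0655,.0873)
f=viewer.grab_frame("top"); cv2.imwrite("pics/crop4.png",cv2.resize(f["img"][100:240,270:400],None,fx=4.2,fy=4.2,interpolation=cv2.INTER_CUBIC))
E
```

```text
from [ 0.585  -0.0319  0.1245] shift cm [-0.01 -0.17  5.9 ] turn [ 0.0014  0.0016 -0.0008] deg 0.1 F [ 0.4 -1.  -0.2] w 0.0357 t 4.65
```

View pics/crop4.png

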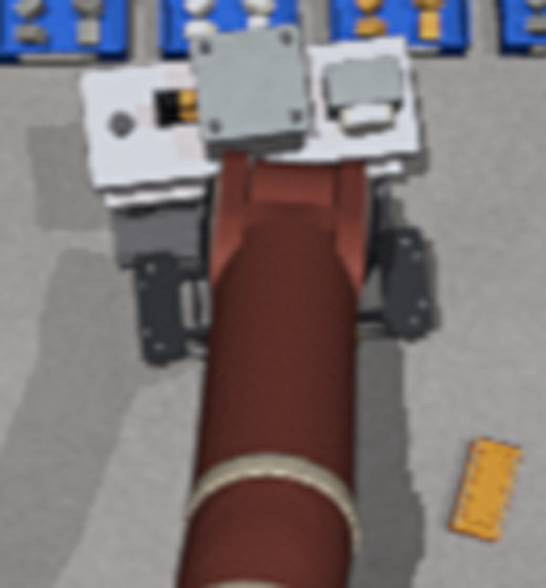

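The top view is occluded by the arm. Using the top camera's own connector-to-TCP offset, the TCP should go to about (0.586, -0.0293). I'll descend in stages and watch the force.

>>> {"op": "apply_moves", "data": {"plan": [[[0.1, -0.25, 1], [0, 0, 0]], [[0.1, -0.25, 3], [0, 0, 0]], [[0.1, -0.25, 4.5], [0, 0, 0]], [[0.1, -0.25, 5.3], [0, 0, 0]], [[0.1, -0.25, 5.3], [0, 0, 0]], [[0.1, -0.25, 5.3], [0, 0, 0]]]}}

```text
t: 5.2
tool_pos: [0.5861, -0.0294, 0.0718]
ee_rot: [3.138, 0.133, -0.001]
wrist_force: [-0.0, 0.6, -0.1]
grip_width: 0.0355
finger_force: 30.0
```

```bash
python3 - <<'E'
from h import *
go(.586,-.0293,.0552,.0873)
f=viewer.grab_frame("scene"); cv2.imwrite("pics/crop5.png",cv2.resize(f["img"][170:290,270:400],None,fx=5,fy=5,interpolation=cv2.INTER_CUBIC))
E
```

```text
from [ 0.5861 -0.0294  0.0718] shift cm [-0.01 -0.01  1.66] turn [ 0.0005  0.0009 -0.0025] deg 0.2 F [-0.   0.6 -0.1] w 0.0355 t 5.2
```

View pics/crop5.png

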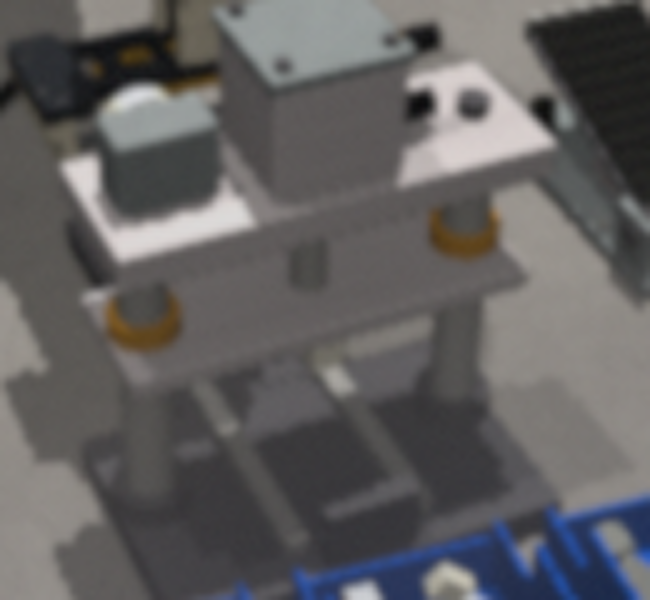

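The press hides the nest in this view, so I lower by feel.

>>> {"op": "apply_moves", "data": {"plan": [[[0, 0, 0.4], [0, 0, 0]], [[0, 0, 0.7], [0, 0, 0]], [[0, 0, 0.9], [0, 0, 0]], [[0, 0, 1.0], [0, 0, 0]], [[0, 0, 1.0], [0, 0, 0]]]}}

```text
t: 5.67
tool_pos: [0.5862, -0.0278, 0.0621]
ee_rot: [-3.138, -0.137, 0.0]
wrist_force: [0.8, 0.7, -1.2]
grip_width: 0.0358
finger_force: 30.0
```

```bash
python3 - <<'E'
from h import *
go(.586,-.0293,.0552,.0873); print(readout.sense()["moment"])
E
```

```text
from [ 0.5862 -0.0278  0.0621] shift cm [-0.03  0.15  0.69] turn [-0.0002  0.0002 -0.0002] deg 0.0 F [ 0.8  0.7 -1.2] w 0.0358 t 5.6667
[ 0.08538534  0.02163952 -0.00143353]
```

>>> {"op": "apply_moves", "data": {"plan": [[[0, 0, 0.2], [0, 0, 0]], [[0, 0, 0.4], [0, 0, 0]], [[0, 0, 0.6], [0, 0, 0]], [[0, 0, 0.65], [0, 0, 0]], [[0, 0, 0.65], [0, 0, 0]]]}}

```text
t: 6.08
tool_pos: [0.5861, -0.0278, 0.0554]
ee_rot: [-3.138, -0.137, 0.001]
wrist_force: [0.4, 0.3, -1.3]
grip_width: 0.0358
finger_force: 30.0
```

```bash
python3 - <<'E'
from h import *
go(.586,-.0293,.0552,.0873); print(readout.sense()["moment"])
E
```

```text
from [ 0.5861 -0.0278  0.0554] shift cm [-0.03  0.15  0.02] turn [-0.0003  0.0005 -0.0003] deg 0.0 F [ 0.4  0.3 -1.3] w 0.0358 t 6.0833
[0.25901911 0.01438298 0.07683009]
```

>>> {"op": "apply_moves", "data": {"plan": [[[0, 0, 0.1], [0, 0, 0]], [[0, 0, 0.15], [0, 0, 0]], [[0, 0, 0.15], [0, 0, 0]]]}}

```text
t: 6.33
tool_pos: [0.5862, -0.0278, 0.0551]
ee_rot: [-3.138, -0.136, -0.0]
wrist_force: [-1.4, 1.1, 5.1]
grip_width: 0.036
finger_force: 30.0
```

Floor contact: 5 N at TCP z = 0.0551, as expected. I release and lift.

>>> {"op": "apply_moves", "data": {"plan": [[[0, 0, -0.1], [0, 0, 0]], [[0, 0, -0.1], [0, 0, 0]], [[0, 0, -0.1], [0, 0, 0]], [[0, 0, -0.1], [0, 0, 0]], [[0, 0, -0.1], [0, 0, 0]], [[0, 0, -0.1], [0, 0, 0]], [[0, 0, -0.1], [0, 0, 0]]], "grip": 0.6}}

```text
t: 6.92
tool_pos: [0.5863, -0.0281, 0.0551]
ee_rot: [-3.139, -0.136, 0.0]
wrist_force: [-0.5, -0.0, -0.4]
grip_width: 0.0733
finger_force: 0.0
```

>>> {"op": "apply_moves", "data": {"plan": [[[0, 0, -1], [0, 0, 0]], [[0, 0, -3], [0, 0, 0]], [[0, 0, -6], [0, 0, 0]], [[-3, 0, -8], [0, 0, 0]], [[-7, 0, -8], [0, 0, 0]], [[-11, 0, -8], [0, 0, 0]], [[-13.5, 0, -8], [0, 0, 0]], [[-13.5, 0, -8], [0, 0, 0]], [[-13.5, 0, -8], [0, 0, 0]]], "grip": -1}}

```text
t: 7.67
tool_pos: [0.4513, -0.0399, 0.1363]
ee_rot: [-3.139, -0.135, -0.002]
wrist_force: [0.6, 0.2, 0.2]
grip_width: 0.0188
finger_force: 0.0
```

```bash
python3 - <<'E'
from h import *
go(.480,-.0385,.06,.0873)
f=viewer.grab_frame("top"); cv2.imwrite("pics/crop6.png",cv2.resize(f["img"][130:230,290:380],None,fx=6,fy=6,interpolation=cv2.INTER_CUBIC))
E
```

```text
from [ 0.4513 -0.0399  0.1363] shift cm [2.87 0.11 7.63] turn [-0.     -0.0013 -0.0012] deg 0.1 F [0.6 0.2 0.2] w 0.0188 t 7.6667
```

View pics/crop6.png

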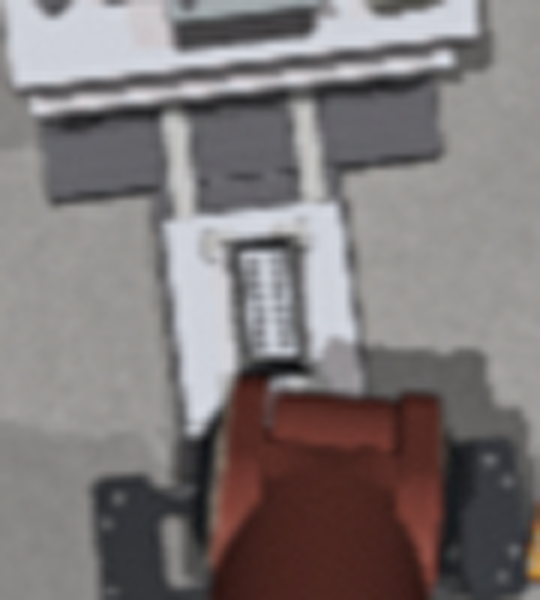

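The connector sits squarely inside the four locators, with its retainer at crop (268,305). Next I lower the closed fingers in front of the pull bar.

>>> {"op": "apply_moves", "data": {"plan": [[[1, 0, 2], [0, 0, 0]], [[1.9, 0.05, 5], [0, 0, 0]], [[1.9, 0.05, 8], [0, 0, 0]], [[1.9, 0.05, 9.4], [0, 0, 0]], [[1.9, 0.05, 9.4], [0, 0, 0]], [[1.9, 0.05, 9.4], [0, 0, 0]]]}}

```text
t: 8.22
tool_pos: [0.472, -0.0384, 0.0407]
ee_rot: [-3.138, -0.137, 0.0]
wrist_force: [-0.8, -1.3, -1.1]
grip_width: 0.0004
finger_force: 0.0
```

>>> {"op": "apply_moves", "data": {"plan": [[[0.4, 0, 0], [0, 0, 0]], [[0.8, 0, 0], [0, 0, 0]], [[1.2, 0, 0], [0, 0, 0]], [[1.6, 0, 0], [0, 0, 0]], [[2.0, 0, 0], [0, 0, 0]], [[2.5, 0, 0], [0, 0, 0]], [[3.0, 0, 0], [0, 0, 0]], [[3.5, 0, 0], [0, 0, 0]]]}}

```text
t: 8.88
tool_pos: [0.5054, -0.0354, 0.0412]
ee_rot: [-3.138, -0.137, 0.002]
wrist_force: [-3.5, -1.0, 1.8]
grip_width: 0.0005
finger_force: 1.7
```

```bash
python3 - <<'E'
from h import *
go(.6205,-.026,.042,.0873)
E
```

```text
from [ 0.5054 -0.0354  0.0412] shift cm [11.55  0.07 -0.1 ] turn [-0.0004  0.0014 -0.0003] deg 0.1 F [-3.5 -1.   1.8] w 0.0005 t 8.8833
```

Pushing at about 3.5 N. I continue at a moderate speed.

>>> {"op": "apply_moves", "data": {"plan": [[[0.6, 0, 0], [0, 0, 0]], [[1.4, 0, 0], [0, 0, 0]], [[2.4, 0, 0], [0, 0, 0]], [[3.4, 0, 0], [0, 0, 0]], [[4.4, 0, 0], [0, 0, 0]], [[5.4, 0, 0], [0, 0, 0]], [[6.4, 0, 0], [0, 0, 0]], [[7.4, 0, 0], [0, 0, 0]], [[8.2, 0, 0], [0, 0, 0]], [[8.8, 0, 0], [0, 0, 0]]]}}

```text
t: 9.72
tool_pos: [0.5944, -0.0267, 0.041]
ee_rot: [-3.137, -0.138, -0.0]
wrist_force: [-3.8, 2.9, 1.8]
grip_width: 0.0003
finger_force: 1.7
```

>>> {"op": "apply_moves", "data": {"plan": [[[0.3, 0, 0], [0, 0, 0]], [[0.6, 0, 0], [0, 0, 0]], [[0.9, 0, 0], [0, 0, 0]], [[1.2, 0, 0], [0, 0, 0]], [[1.5, 0, 0], [0, 0, 0]], [[1.7, 0, 0], [0, 0, 0]], [[1.9, 0, 0], [0, 0, 0]]]}}

```text
t: 10.3
tool_pos: [0.6122, -0.0262, 0.041]
ee_rot: [-3.138, -0.136, 0.001]
wrist_force: [-3.3, 2.0, -0.9]
grip_width: 0.0003
finger_force: 1.6
```

```bash
python3 - <<'E'
from h import *
go(.6205,-.026,.042,.0873)
E
```

```text
from [ 0.6122 -0.0262  0.041 ] shift cm [ 0.83  0.05 -0.1 ] turn [-0.0002  0.0006 -0.0005] deg 0.0 F [-3.3  2.  -0.9] w 0.0003 t 10.3
```

Now small steps to the stop.

>>> {"op": "apply_moves", "data": {"plan": [[[0.15, 0, 0], [0, 0, 0]], [[0.3, 0, 0], [0, 0, 0]], [[0.45, 0, 0], [0, 0, 0]], [[0.6, 0, 0], [0, 0, 0]], [[0.75, 0, 0], [0, 0, 0]], [[0.75, 0, 0], [0, 0, 0]]]}}

```text
t: 10.8
tool_pos: [0.6183, -0.0258, 0.0411]
ee_rot: [-3.139, -0.136, 0.006]
wrist_force: [-5.7, 2.1, 1.3]
grip_width: 0.0009
finger_force: 2.7
```

>>> {"op": "apply_moves", "data": {"plan": [[[0.1, 0, 0], [0, 0, 0]], [[0.2, 0, 0], [0, 0, 0]], [[0.2, 0, 0], [0, 0, 0]]]}}

```text
t: 11.05
tool_pos: [0.6183, -0.0258, 0.041]
ee_rot: [-3.138, -0.136, 0.012]
wrist_force: [-8.0, 0.9, 3.9]
grip_width: 0.0004
finger_force: 4.2
```

>>> {"op": "apply_moves", "data": {"plan": [[[0.1, 0, 0], [0, 0, 0]], [[0.2, 0, 0], [0, 0, 0]], [[0.2, 0, 0], [0, 0, 0]]]}}

```text
t: 11.3
tool_pos: [0.6183, -0.0258, 0.041]
ee_rot: [-3.138, -0.136, 0.019]
wrist_force: [-13.0, 1.3, 6.2]
grip_width: 0.0003
finger_force: 5.8
```

Force climbs to 13 N with no further motion, so the slide is home. I back off, rise and look.

>>> {"op": "apply_moves", "data": {"plan": [[[-0.5, 0, 0], [0, 0, 0]], [[-1.5, 0, 0], [0, 0, 0]], [[-3.5, 0, 0], [0, 0, 0]], [[-7, 0, -2], [0, 0, 0]], [[-10.5, 0, -4], [0, 0, 0]], [[-13, 0, -7], [0, 0, 0]], [[-13.5, 0, -10], [0, 0, 0]], [[-13.5, 0, -12], [0, 0, 0]], [[-13.5, 0, -12], [0, 0, 0]], [[-13.5, 0, -12], [0, 0, 0]]]}}

```text
t: 12.13
tool_pos: [0.4925, -0.0382, 0.1634]
ee_rot: [3.137, 0.134, 0.015]
wrist_force: [-1.0, 0.2, -0.4]
grip_width: 0.0003
finger_force: 0.0
```

```bash
python3 - <<'E'
from h import *
go(.498,.257,.15,.057)
f=viewer.grab_frame("top");g=viewer.grab_frame("scene")
r=lambda i,x,y:cv2.resize(i[y:y+90,x:x+64],None,fx=6,fy=6,interpolation=cv2.INTER_CUBIC)
cv2.imwrite("pics/crop7.png",np.hstack([r(f["img"],300,130),r(g["img"],300,205)]))
E
```

```text
from [ 0.4925 -0.0382  0.1634] shift cm [  3.05 -29.37   1.31] turn [ 0.002  -0.0092  0.0284] deg 1.7 F [-1.   0.2 -0.4] w 0.0003 t 12.1333
```

View pics/crop7.png

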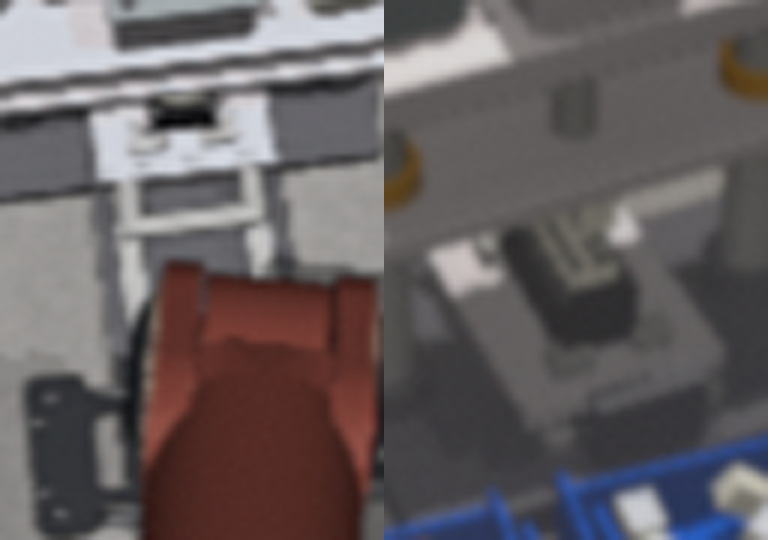

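The slide is home, with the connector upright between its locators under the ram and the retainer proud. On to the pedal.

>>> {"op": "apply_moves", "data": {"plan": [[[0.3, -2.4, 0], [0, 0, 0]], [[0.6, -6, 0.2], [0, 0, 0.01]], [[1, -10, 0.4], [0, -0.004, 0.015]], [[1.4, -13.9, 0.6], [0, -0.009, 0.02]], [[1.8, -17.8, 0.8], [0, -0.009, 0.025]], [[2.2, -21.6, 1], [0, -0.009, 0.028]], [[2.6, -25.2, 1.2], [0, -0.009, 0.028]], [[2.9, -28, 1.3], [0, -0.009, 0.028]], [[3.05, -29.4, 1.3], [0, -0.009, 0.028]], [[3.05, -29.4, 1.3], [0, -0.009, 0.028]]]}}

```text
t: 13.07
tool_pos: [0.4932, 0.2627, 0.1467]
ee_rot: [-3.139, -0.103, 0.016]
wrist_force: [-0.9, 0.5, -0.0]
grip_width: 0.0008
finger_force: 0.0
```

>>> {"op": "apply_moves", "data": {"plan": [[[0, 0, 0], [0, 0, 0]], [[0, 0, 0], [0, 0, 0]]]}}

```text
t: 13.23
tool_pos: [0.4947, 0.2553, 0.1478]
ee_rot: [3.137, 0.086, -0.015]
wrist_force: [-0.8, -0.8, 0.2]
grip_width: 0.0001
finger_force: 0.0
```

```bash
python3 - <<'E'
from h import *
go(.498,.257,.09,.057)
E
```

```text
from [0.4947 0.2553 0.1478] shift cm [ 0.39 -0.17  5.77] turn [ 0.0028  0.0095 -0.0021] deg 0.6 F [-0.8 -0.8  0.2] w 0.0001 t 13.2333
```

>>> {"op": "apply_moves", "data": {"plan": [[[0.2, -0.1, 1.5], [0, 0.005, 0]], [[0.3, -0.15, 3.5], [0, 0.01, 0]], [[0.35, -0.15, 4.8], [0, 0.01, 0]], [[0.35, -0.15, 5.3], [0, 0.01, 0]], [[0.35, -0.15, 5.3], [0, 0.01, 0]]]}}

```text
t: 13.65
tool_pos: [0.4969, 0.2573, 0.0943]
ee_rot: [3.138, 0.087, -0.002]
wrist_force: [-0.1, -0.3, -0.3]
grip_width: 0.0006
finger_force: 0.0
```

>>> {"op": "apply_moves", "data": {"plan": [[[0, 0, 0.3], [0, 0, 0]], [[0, 0, 0.6], [0, 0, 0]], [[0, 0, 0.9], [0, 0, 0]], [[0, 0, 1.2], [0, 0, 0]], [[0, 0, 1.5], [0, 0, 0]], [[0, 0, 1.8], [0, 0, 0]]]}}

```text
t: 14.15
tool_pos: [0.4961, 0.26, 0.0784]
ee_rot: [3.14, 0.093, -0.001]
wrist_force: [-3.7, -0.8, 9.1]
grip_width: 0.0002
finger_force: 3.7
```

```bash
python3 - <<'E'
from h import *
go(.498,.257,.05,.057)
E
```

```text
from [0.4961 0.26   0.0784] shift cm [0.18 0.31 2.84] turn [0.0002 0.0008 0.0019] deg 0.1 F [-3.7 -0.8  9.1] w 0.0002 t 14.15
```

>>> {"op": "apply_moves", "data": {"plan": [[[0, 0, 0.3], [0, 0, 0]], [[0, 0, 0.6], [0, 0, 0]], [[0, 0, 0.9], [0, 0, 0]], [[0, 0, 1.2], [0, 0, 0]], [[0, 0, 1.5], [0, 0, 0]], [[0, 0, 1.8], [0, 0, 0]], [[0, 0, 2.0], [0, 0, 0]], [[0, 0, 2.2], [0, 0, 0]], [[0, 0, 2.4], [0, 0, 0]]]}}

```text
t: 14.9
tool_pos: [0.4933, 0.26, 0.055]
ee_rot: [3.139, 0.094, -0.01]
wrist_force: [-8.3, -1.5, 16.6]
grip_width: 0.0004
finger_force: 8.2
```

>>> {"op": "apply_moves", "data": {"plan": [[[0, 0, 0.2], [0, 0, 0]], [[0, 0, 0.4], [0, 0, 0]], [[0, 0, 0.4], [0, 0, 0]]]}}

```text
t: 15.15
tool_pos: [0.4928, 0.2599, 0.051]
ee_rot: [3.139, 0.094, -0.012]
wrist_force: [-8.6, -2.3, 15.9]
grip_width: 0.0004
finger_force: 8.0
```

>>> {"op": "apply_moves", "data": {"plan": [[[0, 0, 0.15], [0, 0, 0]], [[0, 0, 0.3], [0, 0, 0]], [[0, 0, 0.3], [0, 0, 0]]]}}

```text
t: 15.4
tool_pos: [0.4928, 0.2599, 0.0507]
ee_rot: [3.14, 0.094, -0.011]
wrist_force: [-13.5, -4.5, 33.9]
grip_width: 0.0005
finger_force: 16.7
```

>>> {"op": "apply_moves", "data": {"plan": [[[0, 0, 0.1], [0, 0, 0]], [[0, 0, 0.2], [0, 0, 0]], [[0, 0, 0.2], [0, 0, 0]]]}}

```text
t: 15.65
tool_pos: [0.4928, 0.26, 0.0506]
ee_rot: [3.14, 0.094, -0.011]
wrist_force: [-16.5, -6.1, 44.2]
grip_width: 0.0005
finger_force: 22.4
```

It is on its stop: no movement while the force climbs. At 44 N that is more than needed, so I ease back and hold at a lighter force.

>>> {"op": "apply_moves", "data": {"plan": [[[0, 0, -0.35], [0, 0, 0]], [[0, 0, -0.35], [0, 0, 0]], [[0, 0, -0.35], [0, 0, 0]], [[0, 0, -0.35], [0, 0, 0]], [[0, 0, -0.35], [0, 0, 0]], [[0, 0, -0.35], [0, 0, 0]], [[0, 0, -0.35], [0, 0, 0]]]}}

```text
t: 16.23
tool_pos: [0.4934, 0.26, 0.0509]
ee_rot: [3.14, 0.094, -0.009]
wrist_force: [-10.0, -3.6, 23.7]
grip_width: 0.0004
finger_force: 11.8
```

```bash
python3 - <<'E'
from h import *
go(.5,.258,.15,.057)
E
```

```text
from [0.4934 0.26   0.0509] shift cm [ 0.59  0.25 -9.92] turn [0.0003 0.0058 0.0027] deg 0.4 F [-10.   -3.6  23.7] w 0.0004 t 16.2333
```

Held at the stop with 24 N for half a second. Now I let the pedal up gently, rise clear and look.

>>> {"op": "apply_moves", "data": {"plan": [[[0, 0, -0.8], [0, 0, 0]], [[0, 0, -1.6], [0, 0, 0]], [[0, 0, -2.4], [0, 0, 0]], [[0, 0, -3.2], [0, 0, 0]], [[0, 0, -4], [0, 0, 0]], [[0, 0, -5], [0, 0, 0]], [[0, 0, -7], [0, 0, 0]], [[0, 0, -10], [0, 0, 0]], [[0, 0, -12], [0, 0, 0]], [[0, 0, -13], [0, 0, 0]]]}}

```text
t: 17.07
tool_pos: [0.4969, 0.2609, 0.1802]
ee_rot: [-3.139, -0.093, -0.004]
wrist_force: [-0.7, 0.1, 1.1]
grip_width: 0.0007
finger_force: 0.0
```

>>> {"op": "apply_moves", "data": {"plan": [[[0, 0, 0], [0, 0, 0]], [[0, 0, 0], [0, 0, 0]], [[0, 0, 0], [0, 0, 0]]]}}

```text
t: 17.32
tool_pos: [0.4955, 0.2598, 0.1761]
ee_rot: [3.139, 0.093, -0.004]
wrist_force: [-0.1, 0.1, -0.4]
grip_width: 0.0007
finger_force: 0.0
```

```bash
python3 - <<'E'
from h import *
go(.5,.258,.18,.057)
f=viewer.grab_frame("top");g=viewer.grab_frame("scene")
r=lambda i,x,y,w=64:cv2.resize(i[y:y+90,x:x+w],None,fx=6,fy=6,interpolation=cv2.INTER_CUBIC)
cv2.imwrite("pics/crop8.png",np.hstack([r(g["img"],365,155,66),r(g["img"],300,205)]))
E
```

```text
from [0.4955 0.2598 0.1761] shift cm [ 0.44  0.2  -0.39] turn [0.0016 0.0027 0.0021] deg 0.2 F [-0.1  0.1 -0.4] w 0.0007 t 17.3167
```

View pics/crop8.png

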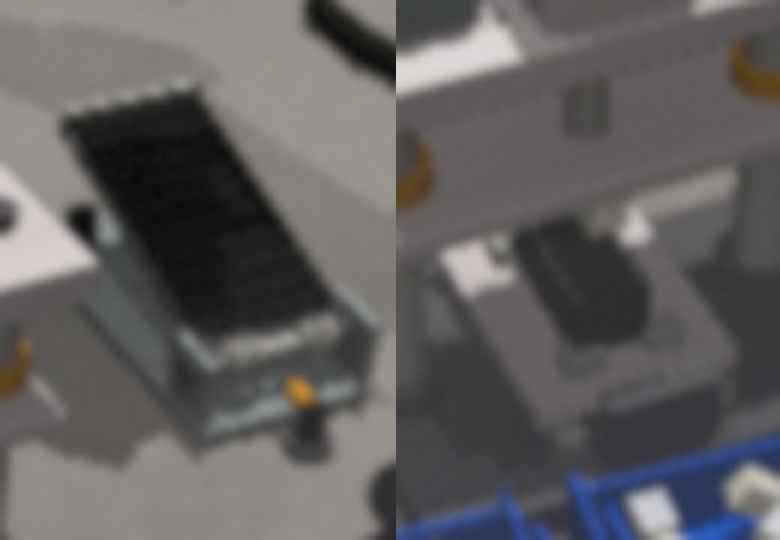

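The pedal is fully up, the slide is home, and the retainer no longer stands proud of the housing at crop (575,285). The robot touches nothing, so I hand in.

```bash
python3 -c "from rig import sign_off; print(sign_off())"
```

```text
the job is handed in; nothing more can be done
None
```

I placed the connector in the slide's pocket, pushed the slide home and pressed the pedal to its stop; the retainer now looks flush, the pedal is back up, and the job is handed in at about 17 s; the pedal force briefly hit 44 N, over the roughly 28 N described as harmless, before I eased to 24 N for the hold.

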